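# Press a label holder home behind the lip of a parts shelf

### The arm

A 6-joint arm with a two-finger parallel gripper is mounted at the origin on the work surface. World frame = base frame: x ahead of the robot, y to its left, z up, the work surface at z = 0. Lengths are in m, angles in rad, forces in N, time in s.
With the tool pointing down it reaches from about 0.35 to 1 m from the base axis. Payload 7.1 kg.
Tool frame: the origin (TCP) lies at the very end of the fingers, on their centre line; the grasp point (between the pads) lies behind it (ctrl.grip_depth is the z of the grasp point in the tool frame, in m); z points along the fingers, x is the direction in which the jaws open and shut, and the axes are right-handed (so a half turn about z gives the same grasp; the last joint's range is limited). The gripper opens to 85 mm and grips with 20 to 120 N. Pads are 22 mm wide; open, the fingers measure 114 mm over their backs; the gripper's body (76 mm by 85 mm) begins 54 mm behind the grasp point. The pads swing forward as they close: fully open they stand 13 mm farther back than shut.
Start: joints at [1.224, 0.423, 1.63, -0, 1.089, -0.019], TCP at [0.201, 0.592, 0.231] pointing down, gripper open.
Joint ranges: [-3, 3], [-0.9, 2.11], [0.09, 2.58], [-1.31, 4.45], [0.11, 2.69], [-2.54, 2.54]. Speed limits (rad/s): [2.39, 2.39, 3.01, 3.14, 3.14, 3.14].

### API

Orientations are given as a unit quaternion [w, x, y, z].
In Python, from rig import ctrl gives the robot as it stands.
- The arm moves only by the tool move_arm, never from a script. Its arguments are lists of equal length, an entry for each row: "translation": the shift along the tool's x, y, z in m, a list of three; "spin": the turn about the tool's z in rad. A call has 1 to 12 rows; each row shifts and turns the commanded pose from where the row before left it, along the tool's axes as they then stand; what a row does not reach is not made up. A row lasts 1/8 s, in which the tool goes at most 62.5 mm and 10.7 degrees, less where a joint would pass 70% of its speed; a pose out of reach is approached as far as the arm can. A call with a gripper value outside its range is refused whole. "grip" is the opening, from 0 (shut) to 1 (fully open), set as the call begins (left out, the last holds). The fingers move at their own pace and stop on an object; "squeeze" is the grip in N (left out, the last holds). Time passes only in rows, so rows that do not move let the fingers close. It gives the time, the measured TCP pose, the force and the opening at its end, in the units of the state.
- ctrl.get_obs(): the state, without advancing time (a new reading comes with each control period).
- ctrl.grab_frame(name): name is "side" or "top"; returns a dict with "pixels" (400x640x3 uint8, blue, green, red), "depth" (400x640 float32, m along the optical axis (not along the pixel's ray), 0 where there is no reading), "mtx" (3x3 intrinsics, pixels), "pose" (4x4, takes a point from camera to world coordinates). Camera axes: x right, y down, z forward; pixel columns grow to the right and rows downward; lengths in m; the calibration is good to about 2 mm. A picture is of the moment at which its call begins.
- ctrl.sign_off(): hands the job in, once; it reports no verdict.
The state is a dict: "time_s": time; "joint_pos": joint angles; "qvel": joint speeds; "joint_torque": joint torques, N m; "ee_pos": TCP position; "ee_rot": TCP orientation; "force": force on the tool from outside, world axes, zero at the start; "torque": the same for the moment, N m; "grip_width": finger opening in m.
Only numpy, scipy, OpenCV 4.12 (cv2) and the standard library are available. Lean on these libraries where they do the work, as an engineer would, in place of code of your own. Each camera call takes 0.05 s, during which the arm holds its last target.

### The job

Take the white label holder out of its slotted stand and lay its plain back flush against the front edge of the low grey parts shelf, above the steel lip pocket, with its thick grip bar at the top and facing away from the shelf. Then slide it down behind the lip and press it fully home against the spring clip in the pocket. Finish while still holding it pressed home: do not let go, and leave the other things on the bench where they are.

Things in the scene. Friction and masses are not known exactly. Their poses are not given: they have to be found in the camera images.
- holder_mid (a point): White label holder, an upright plate 84 mm long (y), 90 mm tall (z), 90 g. Lower 65 mm: 6 mm thick (x -3 to +3 mm from here). Top 25 mm: grip bar 10 mm thick (x -3 to +7 mm), so the back (-x) is one flat face; the front (+x) has the bar and a blank card. Point: half-way up (45 mm above the underside), mid-length, mid-thickness of the plate. Starts upright in the stand's slot; grip the bar.
- holder_bead (a point): Point at the middle of the front face of the holder's grip bar: 7 mm to +x of and 32.5 mm above holder_mid. Axes as holder_mid.
- stand: Black slotted stand, fixed, 70 x 112 mm (x, y), 30 mm tall; origin at the centre of its underside, z up. The slot runs along its y, 9 mm wide and 92 mm long, floor 8 mm above the bench, so that the holder's underside sits at 8 mm and its top at 98 mm.
- shelf: Low grey shelf, fixed, 320 mm long (y), top 65 mm above the bench. Its front edge is a flat upright face from 10 to 65 mm above the bench, in the plane x = 0 of this frame; the shelf lies at x -120 to 0 mm, +x points out of the edge, away from the robot. Origin: in that plane, mid-length, at bench height; z up. Bins on its rear (x -117 to -67 mm) reach 101 mm above the bench.
- pocket: Steel lip pocket on the shelf edge; axes as the shelf's; origin in the edge's plane (x = 0), mid-length, at bench height. Slot between edge and lip: x 0 to 8.5 mm, y -49 to +49 mm between end cheeks, open at the top. Lip is straight up to 32 mm height, then flares outward up to 41 mm. Ledges at both ends of the slot, 17 mm high, are the solid stop: at home the holder's underside is at 17 mm.
- pocket_mouth (a point): Middle of the pocket's slot at the height of the flare's top: 4.25 mm to +x of the pocket's origin and 41 mm above the bench.
- clip (a joint): Black spring clip, 40 mm long, in the middle of the pocket: how far it is pressed down, in m. 0 free (its top 25 mm above the bench), 0.008 with the holder fully home on the stop ledges. It pushes back with about 3 N at first and 10 N when home, and rises again when let go.
- housing: Bystander: loose grey plastic housing, 85 x 65 mm, 46 mm tall; origin at the centre of its underside.
- spool: Bystander: loose aluminium spool standing upright, 52 mm across, 40 mm tall; origin at the centre of its underside.
- driver: Bystander: loose screwdriver lying along its x axis, about 200 mm long.

How it is judged:
On the way, in this order (a step that is already met when the one before it is completed fails the run):
1. the holder is lifted clear of its stand (z of holder_mid in the frame of stand above 0.085 m), for 0.1 s.
2. the holder's back lies flush against the shelf's front edge over the pocket: touching it, upright and parallel to it, the clip not yet pressed (contact force between holder and shelf above 0.4 N and x of holder_mid in the frame of shelf between 0 and 0.006 m and value of joint clip below 0.002 m and x of holder_bead in the frame of shelf above 0.006 m and y of holder_mid in the frame of pocket between -0.02 and 0.02 m and angle between the x axis of holder_mid and the x axis of shelf, either way round below 0.07 rad and angle between holder_mid's own z axis and vertical below 0.07 rad), for 0.15 s.
At the end, for the whole second after the job is handed in: Fingers still hold the holder down behind the lip: clip pressed at least 6 of 8 mm, pushing back over 4 N, underside within 2.5 mm of the stop ledges and centred within 10 mm, upright and parallel to the shelf edge within 0.10 rad, grip bar facing away from the shelf, at rest (value of joint clip above 0.006 m and z of holder_mid in the frame of pocket below 0.0645 m and x of holder_mid in the frame of pocket between 0.001 and 0.0085 m and y of holder_mid in the frame of pocket between -0.01 and 0.01 m and x of holder_bead in the frame of pocket above 0.006 m and contact force between the fingers and holder above 1 N and contact force between holder and clip above 4 N and linear speed of holder below 0.02 m/s and angle between the x axis of holder_mid and the x axis of shelf, either way round below 0.1 rad and angle between holder_mid's own z axis and vertical below 0.1 rad); the arm keeps its last pose, push and grip.
It fails at once if the housing, the spool or the screwdriver is moved by more than 20 mm (distance of any of housing, spool, driver from where it was at the start of the episode above 0.02 m).
It also fails if it takes over 40 s, if anything falls off the work surface, if the arm or the gripper's body presses on something with over 40 N, if the wrist force passes 120 N, or if a joint passes its speed limit or range.

## Working session

There is one attempt and no reset: what is moved stays moved. The work goes in short steps, Python scripts to look and compute and a tool call to move; the robot and the scene stay as the last step left them, time stands still between calls to the robot, and variables do not carry over. Pictures are saved under pics/ and viewed, and the job is handed in when it is done.

Besides the shell and the picture viewer there is one more tool, called after "Emit:" as name(argument=value, ...), one argument or row to a line, values as JSON. move_arm: Moves the arm, as the interface text tells. Its arguments: {"type":"object","properties":{"translation":{"type":"array","items":{"type":"array","items":{"type":"number"}}},"spin":{"type":"array","items":{"type":"number"}},"grip":{"type":"number"},"squeeze":{"type":"number"}},"required":["translation","spin"]}

```bash
mkdir -p pics; ls
python3 - <<'E'
from rig import ctrl
import cv2,numpy as np
o=ctrl.get_obs();print(o,ctrl.grip_depth)
for n in("side","top"):
    f=ctrl.grab_frame(n);cv2.imwrite(f"pics/{n}0.png",f["pixels"]);np.savez(f"{n}0.npz",**f);print(n,f["mtx"],f["pose"])
E
```

```text
pics
{'time_s': 0.0, 'joint_pos': array([ 1.22399362e+00,  4.23843710e-01,  1.63071048e+00,  2.03742955e-05,
        1.08860192e+00, -1.90165244e-02]), 'qvel': array([ 0.00044743,  0.00010721, -0.00087192, -0.00211061,  0.00050358,
        0.00174988]), 'joint_torque': array([-1.32749417e-03, -5.57386029e+01, -2.81732458e+01, -2.43989753e-04,
        7.49830127e-03, -4.24329244e-05]), 'ee_pos': array([0.2010076 , 0.59120407, 0.23053586]), 'ee_rot': array([ 4.35567204e-04,  8.13005542e-01,  5.82255424e-01, -6.49199555e-04]), 'force': array([-0.02952639, -0.32850777,  0.15096394]), 'torque': array([-0.02531507, -0.02150097,  0.01738065]), 'grip_width': 0.08530571490055422} -0.0187
side [[518.10921198   0.         311.93901081]
 [  0.         518.10921198 207.40326961]
 [  0.           0.           1.        ]] [[ 0.91215295 -0.18689237  0.36475777  0.20444398]
 [-0.40972651 -0.43766079  0.80036068 -0.98528568]
 [ 0.01005887 -0.87950229 -0.47578834  0.63931201]
 [ 0.          0.          0.          1.        ]]
top [[401.28359206   0.         317.49449953]
 [  0.         401.28359206 198.64140502]
 [  0.           0.           1.        ]] [[-6.94871795e-03 -9.82377802e-01  1.86776791e-01  4.82341795e-01]
 [-9.99270769e-01 -1.91302652e-04 -3.81823789e-02 -2.85022724e-02]
 [ 3.75452524e-02 -1.86905906e-01 -9.81660092e-01  9.08801800e-01]
 [ 0.00000000e+00  0.00000000e+00  0.00000000e+00  1.00000000e+00]]
```

View pics/side0.png

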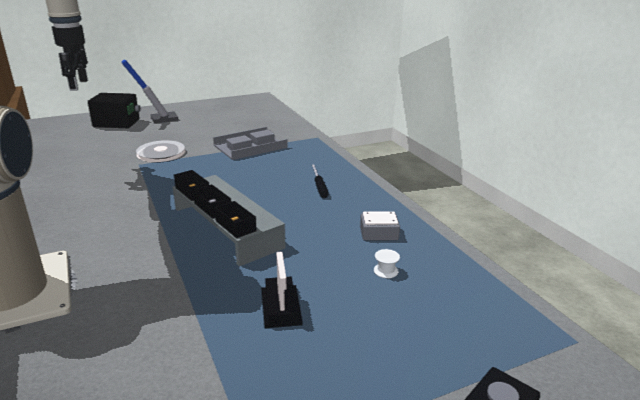

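View pics/top0.png

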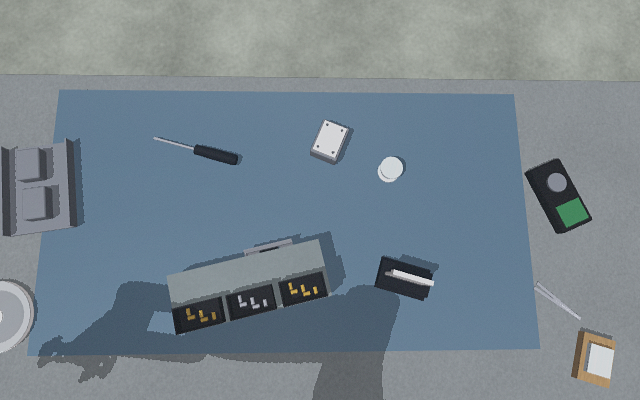

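Top view: the holder sits in the black stand at about (410,278). The shelf's front edge runs from (167,275) to (320,240), and the lip pocket is at about (268,246). The spool is at (391,168), the housing at (329,140) and the driver at (200,150). Next I measure with depth.

```bash
cat > h.py <<'E'
import numpy as np,cv2
def world(f):
    d=f["depth"];v,u=np.mgrid[:400,:640];K=f["mtx"]
    P=np.stack([(u-K[0,2])/K[0,0]*d,(v-K[1,2])/K[1,1]*d,d],-1)
    W=P@f["pose"][:3,:3].T+f["pose"][:3,3]; W[d==0]=np.nan; return W
def proj(f,p):
    T=np.linalg.inv(f["pose"]);c=(np.atleast_2d(p)@T[:3,:3].T+T[:3,3]);q=c@f["mtx"].T;return q[:,:2]/q[:,2:]
def rect(pts):
    r=cv2.minAreaRect(pts.astype(np.float32)*1000);return r
E
python3 - <<'E'
from h import *
T=dict(np.load("top0.npz"));S=dict(np.load("side0.npz"))
W=world(T)
def reg(W,b,z0,z1,name):
    u0,v0,u1,v1=b;w=W[v0:v1,u0:u1].reshape(-1,3);w=w[(w[:,2]>z0)&(w[:,2]<z1)]
    print(name,len(w),"mean",w.mean(0).round(4),"zmed",np.median(w[:,2]).round(4),cv2.minAreaRect(w[:,:2].astype(np.float32)*1000), cv2.boxPoints(cv2.minAreaRect(w[:,:2].astype(np.float32)*1000)).round(1).tolist())
reg(W,(360,240,450,310),.085,.11,"holder top")
reg(W,(360,240,450,310),.022,.04,"stand top")
reg(W,(150,225,345,345),.058,.072,"shelf top")
reg(W,(150,225,345,345),.09,.115,"bins")
reg(W,(230,225,310,262),.03,.048,"lip")
reg(W,(300,110,360,170),.04,.055,"housing")
reg(W,(370,150,410,190),.033,.048,"spool")
for n,f in(("top",T),("side",S)):
    pass
im=cv2.resize(T["pixels"][220:350,150:450],None,fx=2.66,fy=2.66,interpolation=cv2.INTER_CUBIC);cv2.imwrite("pics/t1.png",im)
im=cv2.resize(S["pixels"][160:340,160:420],None,fx=3,fy=3,interpolation=cv2.INTER_CUBIC);cv2.imwrite("pics/s1.png",im)
E
```

```text
holder top 229 mean [ 0.4767 -0.2495  0.0966] zmed 0.0969 ((476.73291015625, -250.4752197265625), (84.61566925048828, 10.15865421295166), 73.42890930175781) [[459.79998779296875, -289.6000061035156], [469.5, -292.5], [493.70001220703125, -211.39999389648438], [483.8999938964844, -208.5]]
stand top 978 mean [ 0.4738 -0.2478  0.0291] zmed 0.0291 ((474.60205078125, -250.77316284179688), (112.8690414428711, 53.2322883605957), 73.35482025146484) [[432.8999938964844, -297.20001220703125], [483.8999938964844, -312.5], [516.2999877929688, -204.3000030517578], [465.29998779296875, -189.10000610351562]]
shelf top 8224 mean [0.4669 0.0811 0.0647] zmed 0.0644 ((462.9178771972656, 80.17194366455078), (120.25301361083984, 320.0851135253906), 13.444137573242188) [[367.20001220703125, 221.8000030517578], [441.6000061035156, -89.5], [558.5999755859375, -61.5], [484.20001220703125, 249.8000030517578]]
bins 826 mean [0.4287 0.0825 0.0986] zmed 0.0992 ((431.60205078125, 73.04481506347656), (49.970314025878906, 300.6327209472656), 13.42976188659668) [[372.3999938964844, 213.39999389648438], [442.20001220
[... 266 characters left out ...]
15258789], [549.0, -6.900000095367432], [561.4000244140625, -4.0], [537.2999877929688, 98.80000305175781]]
housing 817 mean [ 0.7844 -0.0899  0.0449] zmed 0.0451 ((785.154052734375, -90.70130157470703), (61.65499496459961, 82.22374725341797), 65.82553100585938) [[735.0, -102.0], [810.0, -135.6999969482422], [835.2999877929688, -79.4000015258789], [760.2999877929688, -45.70000076293945]]
spool 391 mean [ 0.72   -0.2291  0.0394] zmed 0.0394 ((720.6465454101562, -229.91262817382812), (49.50572967529297, 51.005611419677734), 44.47342300415039) [[685.0999755859375, -229.10000610351562], [720.9000244140625, -265.5], [756.2000122070312, -230.8000030517578], [720.4000244140625, -194.39999389648438]]
```

View pics/t1.png

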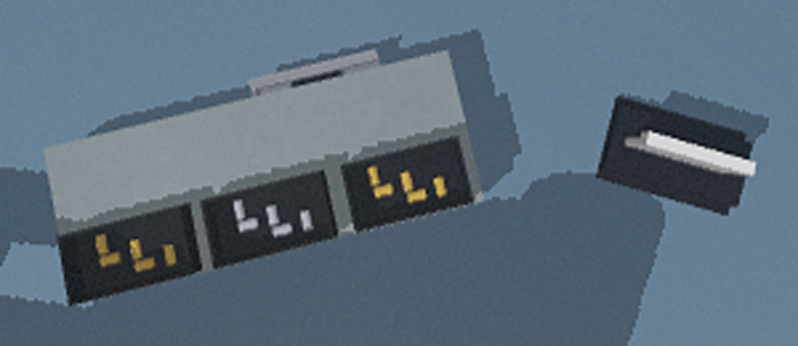

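View pics/s1.png

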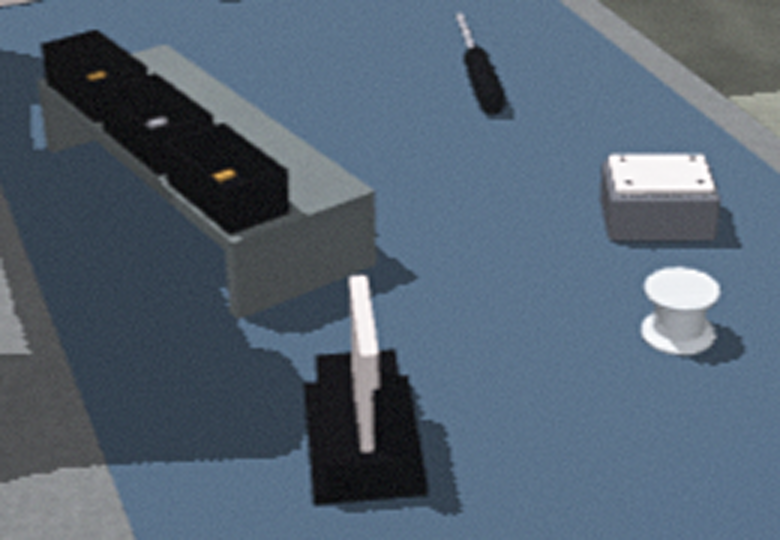

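Run:
```python
from h import *
T=dict(np.load("top0.npz"));S=dict(np.load("side0.npz"))
a=np.deg2rad(13.44);o=np.array([.5214,.09415]);ex=np.array([np.cos(a),np.sin(a)]);ey=np.array([-ex[1],ex[0]])
W=world(T);w=W[220:300,150:345].reshape(-1,3);q=np.c_[(w[:,:2]-o)@ex,(w[:,:2]-o)@ey,w[:,2]]*1000
# front edge per y bin
m=(q[:,2]>60)&(q[:,2]<70)
for y in range(-150,151,30):
    s=q[m&(abs(q[:,1]-y)<10)];print("top y",y,"max x",np.sort(s[:,0])[-4:].round(1))
m=(q[:,0]>1)&(q[:,0]<25)&(q[:,2]>8)&(q[:,2]<50);s=q[m]
for z0 in range(8,50,6):
    t=s[(s[:,2]>=z0)&(s[:,2]<z0+6)]
    if len(t):print("z",z0,len(t),"x",t[:,0].min().round(1),t[:,0].max().round(1),"y",t[:,1].min().round(1),t[:,1].max().round(1))
# holder from side camera
V=world(S);p=V[225:330,240:320].reshape(-1,3)
b=np.deg2rad(-16.65);hx=np.array([np.cos(b),np.sin(b)]);hy=np.array([-hx[1],hx[0]])
h=np.c_[(p[:,:2]-[.4767,-.2505])@hx,(p[:,:2]-[.4767,-.2505])@hy,p[:,2]]*1000
t=h[(h[:,2]>94)&(abs(h[:,0])<20)];print("side holder top",len(t),t.min(0).round(1),t.max(0).round(1),t.mean(0).round(1))
for z0 in range(34,100,8):
    t=h[(h[:,2]>=z0)&(h[:,2]<z0+8)&(abs(h[:,0])<15)&(h[:,1]<-38)&(h[:,1]>-50)]
    if len(t):print("end z",z0,len(t),t.min(0).round(1),t.max(0).round(1))
t=W[240:310,360:450].reshape(-1,3);t=np.c_[(t[:,:2]-[.4767,-.2505])@hx,(t[:,:2]-[.4767,-.2505])@hy,t[:,2]]*1000
for z0 in (5,15,22,26,34,60,80,92):
    s=t[(t[:,2]>=z0)&(t[:,2]<z0+8)&(abs(t[:,0])<60)]
    if len(s):print("topcam z",z0,len(s),s.min(0).round(1),s.max(0).round(1))
```

```text
top y -150 max x [-1.  -0.9 -0.5 -0.5]
top y -120 max x [-0.9 -0.7 -0.6  0. ]
top y -90 max x [-1.  -0.4 -0.4 -0.2]
top y -60 max x [-1.1 -0.9 -0.6 -0.5]
top y -30 max x [-0.5 -0.3 -0.2 -0.1]
top y 0 max x [-1.1 -1.  -0.6 -0.4]
top y 30 max x [-0.7 -0.6 -0.3 -0.1]
top y 60 max x [-0.8 -0.6 -0.3 -0.3]
top y 90 max x [-0.9 -0.6 -0.5 -0.5]
top y 120 max x [-0.6 -0.6 -0.2 -0.1]
top y 150 max x [-0.8 -0.4 -0.3 -0.1]
z 8 6 x 5.1 8.5 y -99.8 -5.2
z 14 57 x 3.7 8.6 y -100.3 -3.0
z 20 48 x 3.0 8.6 y -96.1 -2.8
z 26 39 x 2.9 10.1 y -104.2 0.9
z 32 93 x 3.8 16.2 y -104.7 -0.2
z 38 84 x 11.7 16.3 y -104.6 0.8
side holder top 159 [ -4.9 -44.1  94.1] [ 5.5 43.2 99.9] [ 0.3 -3.  97.3]
end z 34 13 [ -4.7 -44.4  34.2] [  1.1 -40.2  41.8]
end z 42 16 [ -4.4 -45.   42.2] [  1.2 -39.5  49.8]
end z 50 13 [ -4.3 -43.6  50.3] [  1.3 -39.3  57.5]
end z 58 15 [ -4.1 -42.9  58.2] [  1.5 -39.4  65.8]
end z 66 15 [ -4.1 -44.1  66.3] [  5.1 -38.9  74. ]
end z 74 25 [ -3.9 -45.3  74. ] [  5.5 -38.1  81.8]
end z 82 21 [ -3.6 -44.6  82.5] [  5.3 -38.9  89.2]
end z 90 19 [ -3.4 -43.   90.2] [  5.5 -39.2  97.8]
end z 98 5 [ -3.1 -44.1  98.2] [  3.5 -38.8  99.9]
topcam z 5 355 [-42.5 -67.    5. ] [51.5 83.2 12.9]
topcam z 15 29 [-28.5 -48.3  15.3] [22.  55.4 22.9]
topcam z 22 697 [-28.6 -57.3  22.1] [24.7 55.6 30. ]
topcam z 26 938 [-28.6 -57.3  26. ] [24.7 55.6 33.9]
topcam z 34 8 [ -5.  -28.7  35. ] [-1.2 41.6 41.5]
topcam z 60 12 [ -5.1 -34.3  60.6] [ 0.7 42.1 67.3]
topcam z 80 12 [ -5.1 -32.6  80.7] [ 4.7 42.1 86.3]
topcam z 92 212 [ -5.1 -42.3  92.1] [ 5.1 42.  99.8]
```

The bar is on the stand's +x side, since the plate spans -5..+1 mm and the bar -5..+5 mm. The pocket centre is 52 mm to -y of mid-shelf. I spin first, then traverse.

Emit:
move_arm(
  translation=[
    [0,0,0],
    [0,0,0],
    [0,0,0],
    [0,0,0],
    [0,0,0],
    [0,0,0],
    [0,0,0],
    [0,0,0],
    [0,0,0],
  ],
  spin=[0.1705,0.1705,0.1705,0.1705,0.1705,0.1705,0.1705,0.1705,0.1705],
  grip=1,
)

```text
time_s: 1.23
ee_pos: [0.2011, 0.5914, 0.2308]
ee_rot: [0.0, 0.989, -0.148, -0.0]
force: [-0.6, 0.5, -0.1]
grip_width: 0.0856
```

Emit:
move_arm(
  translation=[
    [0.0316,0.0455,0],
    [0.0316,0.0455,0],
    [0.0316,0.0455,0],
    [0.0316,0.0455,0],
    [0.0316,0.0455,0],
    [0.0316,0.0455,0],
    [0.0316,0.0455,0],
    [0.0316,0.0455,0],
  ],
  spin=[0,0,0,0,0,0,0,0],
)

```text
time_s: 2.22
ee_pos: [0.3389, 0.1688, 0.2313]
ee_rot: [-0.0, 0.989, -0.145, 0.0]
force: [1.2, 0.7, 0.1]
grip_width: 0.0854
```

Emit:
move_arm(
  translation=[
    [0.0316,0.0455,0],
    [0.0316,0.0455,0],
    [0.0316,0.0455,0],
    [0.0316,0.0455,0],
    [0.0316,0.0455,0],
    [0.0316,0.0455,0],
    [0.0316,0.0455,0],
    [0.0316,0.0455,0],
    [0,0,0],
  ],
  spin=[0,0,0,0,0,0,0,0,0],
)

```text
time_s: 3.35
ee_pos: [0.4771, -0.2541, 0.231]
ee_rot: [0.0, 0.989, -0.147, 0.0]
force: [-0.8, 0.3, -0.1]
grip_width: 0.0854
```

Emit:
move_arm(
  translation=[
    [-0.0014,-0.0033,0.03],
    [0,0,0.04],
    [0,0,0.03],
    [0,0,0],
  ],
  spin=[0,0,0,0],
)

```text
time_s: 3.85
ee_pos: [0.4738, -0.2455, 0.1292]
ee_rot: [-0.001, 0.989, -0.145, -0.003]
force: [-0.0, -0.2, 0.3]
grip_width: 0.0852
```

Run:
```python
from h import *
from rig import ctrl
print(ctrl.get_obs()["ee_pos"])
f=ctrl.grab_frame("top");g=ctrl.grab_frame("side")
p=ctrl.get_obs()["ee_pos"];print(proj(f,p),proj(g,p))
A=f["pixels"][200:340,330:490].copy();B=g["pixels"][170:350,180:380].copy()
im=np.zeros((600,800,3),np.uint8)
im[:350,:400]=cv2.resize(A,(400,350),interpolation=cv2.INTER_CUBIC);im[:360,400:]=cv2.resize(B,(400,360),interpolation=cv2.INTER_CUBIC)
cv2.imwrite("pics/g1.png",im[:360])
```

```text
[ 0.47380481 -0.24552366  0.12924761]
[[416.06153857 277.63061779]] [[278.56936342 247.67212769]]
```

View pics/g1.png

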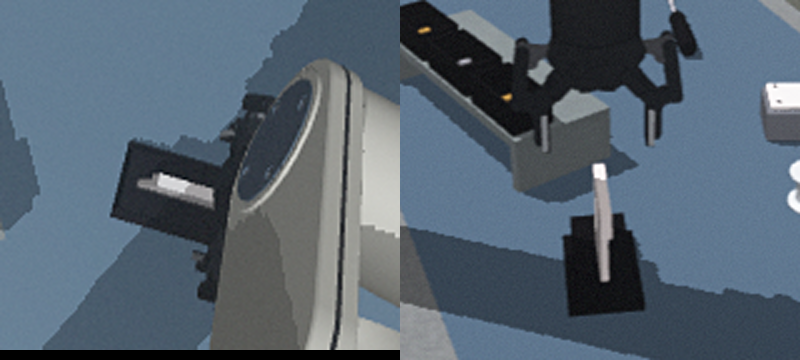

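Emit:
move_arm(
  translation=[
    [0,0,0],
    [0,0,0],
  ],
  spin=[0,0],
)

```text
time_s: 4.2
ee_pos: [0.4765, -0.2476, 0.1325]
ee_rot: [0.0, 0.989, -0.145, 0.001]
force: [0.0, -0.6, -0.2]
grip_width: 0.0857
```

Emit:
move_arm(
  translation=[
    [0.001,0.0027,0.01],
    [0,0,0.018],
    [0,0,0.018],
    [0,0,0.0175],
    [0,0,0],
    [0,0,0],
    [0,0,0],
  ],
  spin=[0,0,0,0,0,0,0],
)

```text
time_s: 5.08
ee_pos: [0.4765, -0.2504, 0.0684]
ee_rot: [0.0, 0.989, -0.145, 0.001]
force: [0.4, 0.5, 0.0]
grip_width: 0.0853
```

Emit:
move_arm(
  translation=[
    [0,0,0],
    [0,0,0],
    [0,0,0],
    [0,0,0],
    [0,0,0],
    [0,0,0],
    [0,0,0],
    [0,0,0],
  ],
  spin=[0,0,0,0,0,0,0,0],
  grip=0,
  squeeze=70,
)

```text
time_s: 6.08
ee_pos: [0.4763, -0.2503, 0.068]
ee_rot: [0.0, 0.989, -0.145, 0.0]
force: [0.2, -0.2, 3.6]
grip_width: 0.0089
```

Gripped; the opening reads 8.9 mm against a 10 mm bar. Now I lift.

Emit:
move_arm(
  translation=[
    [0,0,-0.01],
    [0,0,-0.015],
    [0,0,-0.02],
    [0,0,-0.025],
    [0,0,-0.025],
    [0,0,-0.025],
    [0,0,0],
    [0,0,0],
    [0,0,0],
  ],
  spin=[0,0,0,0,0,0,0,0,0],
)

```text
time_s: 7.2
ee_pos: [0.4753, -0.2498, 0.1869]
ee_rot: [-0.0, 0.989, -0.145, -0.001]
force: [0.2, 0.1, -0.5]
grip_width: 0.0086
```

Run:
```python
from h import *
from rig import ctrl
g=ctrl.grab_frame("side");o=ctrl.get_obs();print(o["ee_pos"],o["force"],o["grip_width"])
np.savez("side2.npz",**g)
cv2.imwrite("pics/g2.png",cv2.resize(g["pixels"][130:350,180:420],(720,660))[:600])
V=world(g);p=V[150:330,230:330].reshape(-1,3);e=o["ee_pos"]
b=np.deg2rad(-16.65);hx=np.array([np.cos(b),np.sin(b)]);hy=np.array([-hx[1],hx[0]])
h=np.c_[(p[:,:2]-e[:2])@hx,(p[:,:2]-e[:2])@hy,p[:,2]-e[2]]*1000
m=(h[:,1]<-36)&(h[:,1]>-50)&(abs(h[:,0])<15)
for z0 in range(-70,50,8):
    t=h[m&(h[:,2]>=z0)&(h[:,2]<z0+8)]
    if len(t):print(z0,len(t),t.min(0).round(1),t.max(0).round(1))
```

```text
[ 0.47541331 -0.24985524  0.18684145] [-0.16698874  0.17549526 -0.52000625] 0.00884209912698637
-62 12 [ -4.6 -44.2 -60.9] [  0.5 -36.5 -54.1]
-54 15 [ -4.5 -42.2 -53.3] [  0.7 -39.3 -46.4]
-46 14 [ -4.4 -43.8 -45.8] [  0.8 -40.1 -38.9]
-38 18 [ -4.2 -44.3 -37.8] [  1.2 -38.3 -30.7]
-30 15 [ -4.2 -43.9 -29.9] [  1.1 -40.  -22.3]
-22 17 [ -4.  -44.4 -21.2] [  1.3 -40.4 -14.3]
-14 17 [ -3.9 -45.2 -13.9] [  1.4 -39.7  -6.3]
-6 15 [ -3.7 -44.7  -5.7] [  1.8 -38.4   1.1]
2 22 [ -4.6 -43.5   2.4] [  5.  -36.7   9.8]
10 26 [ -4.6 -44.2  10.7] [  5.2 -36.7  17.2]
18 30 [ -4.6 -44.8  18.2] [  5.3 -38.6  25.7]
26 24 [ -4.7 -44.2  26.3] [  5.3 -36.8  31.1]
```

View pics/g2.png

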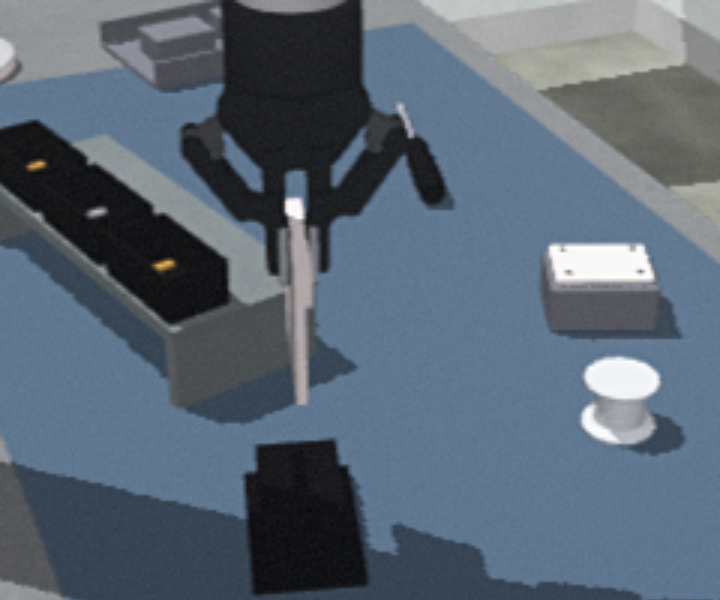

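The holder hangs upright in the jaws, its underside about 60 mm below the TCP. The stand is empty and the bystanders haven't moved. I turn it by 30.1° to the shelf's heading, then carry it to 40 mm in front of the pocket.

Emit:
move_arm(
  translation=[
    [0,0,0],
    [0,0,0],
    [0,0,0],
    [0,0,0],
    [0.015,-0.024,0],
    [0.026,-0.043,0],
    [0.028,-0.047,0],
    [0.028,-0.047,0],
    [0.028,-0.047,0],
    [0.025,-0.041,0],
    [0.0147,-0.023,0],
    [0,0,0],
  ],
  spin=[-0.1,-0.165,-0.165,-0.0955,0,0,0,0,0,0,0,0],
)

```text
time_s: 8.75
ee_pos: [0.5732, 0.0543, 0.1869]
ee_rot: [-0.0, 0.993, 0.118, -0.001]
force: [0.5, -0.2, -0.7]
grip_width: 0.0092
```

Emit:
move_arm(
  translation=[
    [0,0,0],
    [0,0,0],
    [0,0,0],
  ],
  spin=[0,0,0],
)

```text
time_s: 9.12
ee_pos: [0.573, 0.0517, 0.1878]
ee_rot: [0.0, 0.993, 0.116, -0.0]
force: [-0.6, 0.2, 0.2]
grip_width: 0.009
```

Run:
```python
from h import *
from rig import ctrl
f=ctrl.grab_frame("top");g=ctrl.grab_frame("side");o=ctrl.get_obs();e=o["ee_pos"];print(e,o["ee_rot"],o["force"])
print(np.rad2deg(2*np.arctan2(o["ee_rot"][2],o["ee_rot"][1])))
a=np.deg2rad(13.44);ex=np.array([np.cos(a),np.sin(a)]);ey=np.array([-ex[1],ex[0]]);O=np.array([.5335,.0436])
print("shelf/pocket frame tcp",(e[:2]-O)@ex,(e[:2]-O)@ey)
im=np.zeros((420,800,3),np.uint8)
im[:400,:400]=cv2.resize(f["pixels"][180:320,180:320],(400,400),interpolation=cv2.INTER_CUBIC);im[:400,400:]=cv2.resize(g["pixels"][110:270,160:320],(400,400),interpolation=cv2.INTER_CUBIC)
cv2.imwrite("pics/g3.png",im)
```

```text
[0.57310184 0.05195267 0.18789522] [1.99220576e-05 9.93220081e-01 1.16249172e-01 2.59547427e-05] [-0.26483175  0.59003265 -0.85767599]
13.351361274240654
shelf/pocket frame tcp 0.04045868423552555 -0.001080611627687969
```

View pics/g3.png

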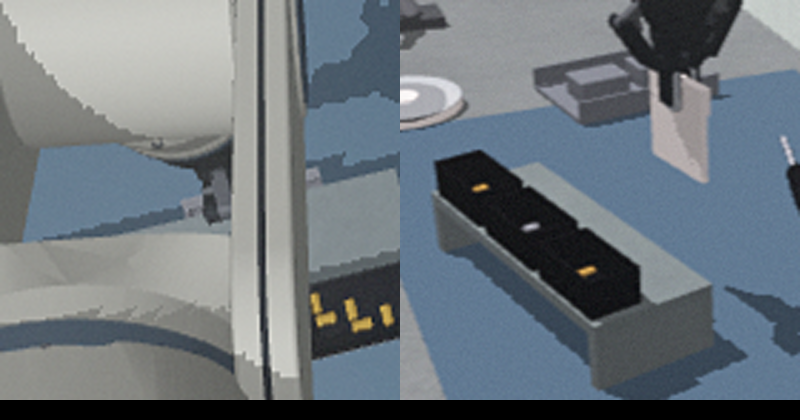

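The top view is mostly blocked by the arm. The side view shows the holder out in front of the shelf with its back towards it. I descend, then approach the edge.

Emit:
move_arm(
  translation=[
    [0,-0.001,0.015],
    [0,0,0.025],
    [0,0,0.025],
    [0,0,0.016],
    [-0.01,0,0],
    [-0.01,0,0],
    [-0.006,0,0],
    [-0.003,0,0],
    [0,0,0],
    [0,0,0],
  ],
  spin=[0,0,0,0,0,0,0,0,0,0],
)

```text
time_s: 10.48
ee_pos: [0.5451, 0.0469, 0.1071]
ee_rot: [0.0, 0.993, 0.117, 0.0]
force: [0.8, 0.7, -1.7]
grip_width: 0.0086
```

```bash
cat >> h.py <<'E'
a=np.deg2rad(13.44);ex=np.array([np.cos(a),np.sin(a)]);ey=np.array([-ex[1],ex[0]]);O=np.array([.5335,.0436])
def rep(o):
    e=o["ee_pos"];F=o["force"];print("t",round(o["time_s"],2),"xyz mm",(1000*np.array([(e[:2]-O)@ex,(e[:2]-O)@ey,e[2]])).round(2),"F",np.array([F[:2]@ex,F[:2]@ey,F[2]]).round(2),"ang",np.rad2deg(2*np.arctan2(o["ee_rot"][2],o["ee_rot"][1])).round(2),"tq",np.round(o["torque"],2),"w",round(o["grip_width"],4),np.round(o["ee_rot"],4))
E
python3 -c "
from h import *
from rig import ctrl
rep(ctrl.get_obs())"
```

```text
t 10.47 xyz mm [ 12.08   0.48 107.09] F [ 0.92  0.54 -1.73] ang 13.41 tq [-0.01 -0.03 -0.01] w 0.0086 [0.000e+00 9.932e-01 1.167e-01 4.000e-04]
```

Still 7 mm from the expected contact. I approach slowly.

Emit:
move_arm(
  translation=[
    [-0.002,0,0],
    [-0.002,0,0],
    [-0.001,0,0],
    [-0.001,0,0],
    [0,0,0],
    [0,0,0],
  ],
  spin=[0,0,0,0,0,0],
)

```text
time_s: 11.22
ee_pos: [0.539, 0.0454, 0.1068]
ee_rot: [0.0, 0.993, 0.117, 0.0]
force: [0.4, -0.1, -0.1]
grip_width: 0.0089
```

```bash
python3 -c "
from h import *
from rig import ctrl
rep(ctrl.get_obs())"
```

```text
t 11.22 xyz mm [  5.75   0.52 106.82] F [ 0.38 -0.21 -0.1 ] ang 13.41 tq [-0.01 -0.02 -0.04] w 0.0089 [0.000e+00 9.932e-01 1.167e-01 1.000e-04]
```

Emit:
move_arm(
  translation=[
    [-0.001,0,0],
    [0,0,0],
    [0,0,0],
  ],
  spin=[0,0,0],
)

```text
time_s: 11.6
ee_pos: [0.5379, 0.0452, 0.1068]
ee_rot: [0.0, 0.993, 0.117, -0.0]
force: [-0.3, 0.0, 0.5]
grip_width: 0.0088
```

```bash
python3 -c "
from h import *
from rig import ctrl
rep(ctrl.get_obs())"
```

```text
t 11.6 xyz mm [  4.67   0.54 106.83] F [-0.28  0.07  0.5 ] ang 13.41 tq [-0.05 -0.   -0.04] w 0.0088 [ 0.      0.9932  0.1167 -0.    ]
```

Emit:
move_arm(
  translation=[
    [-0.001,0,0],
    [0,0,0],
    [0,0,0],
  ],
  spin=[0,0,0],
)

```text
time_s: 11.98
ee_pos: [0.5376, 0.0451, 0.107]
ee_rot: [0.0, 0.993, 0.117, 0.001]
force: [3.5, 1.0, -2.3]
grip_width: 0.0089
```

```bash
python3 -c "
from h import *
from rig import ctrl
rep(ctrl.get_obs())"
```

```text
t 11.97 xyz mm [  4.32   0.47 106.95] F [ 3.63  0.2  -2.26] ang 13.4 tq [ 0.2  -0.74 -0.05] w 0.0089 [0.000e+00 9.932e-01 1.167e-01 7.000e-04]
```

Emit:
move_arm(
  translation=[
    [-0.001,0,0],
    [0,0,0],
    [0,0,0],
  ],
  spin=[0,0,0],
)

```text
time_s: 12.35
ee_pos: [0.5373, 0.045, 0.1071]
ee_rot: [-0.0, 0.993, 0.117, 0.001]
force: [6.3, 2.9, -4.4]
grip_width: 0.0089
```

```bash
python3 -c "
from h import *
from rig import ctrl
rep(ctrl.get_obs())"
```

```text
t 12.35 xyz mm [  4.01   0.45 107.07] F [ 6.83  1.33 -4.38] ang 13.4 tq [ 0.42 -1.21  0.  ] w 0.0089 [-0.      0.9932  0.1167  0.0014]
```

Contact came at 4.4 mm (5 mm expected) and the force is now 6.8 N along the shelf normal. One check picture before sliding down.

Run:
```python
from h import *
from rig import ctrl
f=ctrl.grab_frame("top");g=ctrl.grab_frame("side");o=ctrl.get_obs();rep(o)
im=np.zeros((420,800,3),np.uint8)
im[:400,:400]=cv2.resize(f["pixels"][180:320,180:320],(400,400),interpolation=cv2.INTER_CUBIC);im[:400,400:]=cv2.resize(g["pixels"][140:280,150:290],(400,400),interpolation=cv2.INTER_CUBIC)
cv2.imwrite("pics/g4.png",im)
V=world(g)[150:250,180:300].reshape(-1,3);q=np.c_[(V[:,:2]-O)@ex,(V[:,:2]-O)@ey,V[:,2]]*1000
m=(abs(q[:,1])<48)&(q[:,0]>-8)&(q[:,0]<14)
for z in range(66,140,8):
    t=q[m&(q[:,2]>=z)&(q[:,2]<z+8)]
    if len(t):print(z,len(t),t.min(0).round(1),t.max(0).round(1),np.median(t,0).round(1))
```

```text
t 12.45 xyz mm [  4.     0.46 107.08] F [ 5.79 -0.   -4.49] ang 13.4 tq [ 0.41 -1.27 -0.04] w 0.0088 [-0.      0.9932  0.1167  0.0014]
66 68 [ -6.6 -43.2  66. ] [ 4.3 39.7 73.9] [ 0.2 -6.4 69.7]
74 62 [ -3.2 -41.9  74.7] [ 6.9 42.2 82. ] [-0.1 -7.1 77.8]
82 61 [ -3.2 -43.9  82.3] [ 6.2 44.4 89.9] [-0.1 -5.5 85.8]
90 71 [ -2.6 -43.3  90.2] [ 5.9 42.4 97.8] [-0.3 -6.9 93.5]
98 48 [ -2.6 -43.2  98.3] [  5.8  41.6 105.4] [ -0.3 -17.4 101.6]
106 54 [ -7.6 -44.2 106.1] [  8.2  46.8 113.9] [ -0.6 -17.8 110.6]
114 54 [ -8.  -44.1 114.1] [  9.8  45.3 121.9] [ -0.4 -21.9 118.4]
122 49 [ -7.3 -42.3 122.1] [  9.4  38.8 130. ] [ -1.1 -20.9 126.2]
130 74 [ -7.5 -42.7 130.3] [ 14.    8.  137.9] [  1.7 -21.6 135.4]
138 29 [ -8.  -45.7 138.3] [ 13.2  10.  145.3] [  8.5  -9.6 141.9]
```

View pics/g4.png

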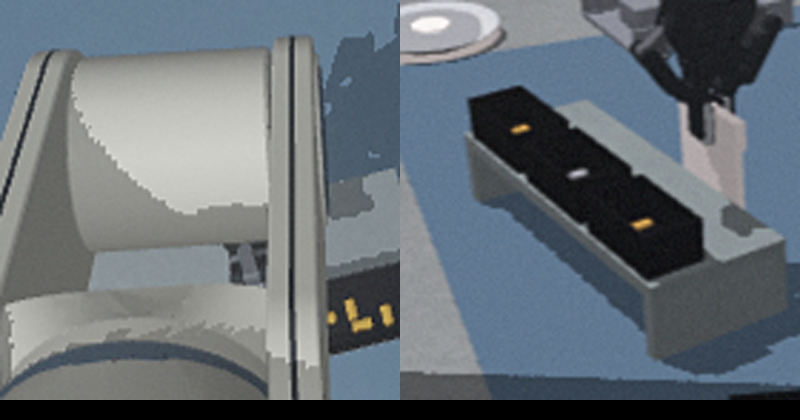

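The back lies at x≈0 and the ends at ±43 mm, so it is flush and centred. I ease off the sideways push and slide down.

Emit:
move_arm(
  translation=[
    [0.001,0,0],
    [0.001,0,0],
    [0,0,0.003],
    [0,0,0.004],
    [0,0,0.004],
    [0,0,0.004],
    [0,0,0],
    [0,0,0],
  ],
  spin=[0,0,0,0,0,0,0,0],
)

```text
time_s: 13.45
ee_pos: [0.5378, 0.0452, 0.0916]
ee_rot: [-0.0, 0.993, 0.117, -0.0]
force: [2.0, 1.0, -1.0]
grip_width: 0.0088
```

```bash
python3 -c "
from h import *
from rig import ctrl
rep(ctrl.get_obs())"
```

```text
t 13.45 xyz mm [ 4.54  0.56 91.6 ] F [ 2.2   0.54 -1.02] ang 13.41 tq [ 0.07 -0.51  0.03] w 0.0088 [-0.000e+00  9.932e-01  1.167e-01 -2.000e-04]
```

Emit:
move_arm(
  translation=[
    [0,0,0.003],
    [0,0,0.003],
    [0,0,0.003],
    [0,0,0],
    [0,0,0],
  ],
  spin=[0,0,0,0,0],
)

```text
time_s: 14.08
ee_pos: [0.5379, 0.0452, 0.083]
ee_rot: [0.0, 0.993, 0.117, -0.0]
force: [0.4, -0.4, 4.4]
grip_width: 0.0093
```

```bash
python3 -c "
from h import *
from rig import ctrl
rep(ctrl.get_obs())"
```

```text
t 14.07 xyz mm [ 4.64  0.54 82.96] F [ 0.26 -0.46  4.36] ang 13.41 tq [ 0.06 -0.07 -0.02] w 0.0093 [ 0.      0.9932  0.1168 -0.    ]
```

Emit:
move_arm(
  translation=[
    [0,0,0.002],
    [0,0,0.002],
    [0,0,0.001],
    [0,0,0],
    [0,0,0],
  ],
  spin=[0,0,0,0,0],
)

```text
time_s: 14.7
ee_pos: [0.538, 0.0452, 0.0781]
ee_rot: [0.0, 0.993, 0.117, 0.0]
force: [-1.2, 1.0, 7.6]
grip_width: 0.0089
```

```bash
python3 -c "
from h import *
from rig import ctrl
rep(ctrl.get_obs())"
```

```text
t 14.7 xyz mm [ 4.74  0.53 78.14] F [-0.93  1.25  7.58] ang 13.41 tq [ 0.08  0.13 -0.02] w 0.0089 [0.000e+00 9.932e-01 1.167e-01 1.000e-04]
```

Emit:
move_arm(
  translation=[
    [0,0,0.001],
    [0,0,0.0005],
    [0,0,0],
    [0,0,0],
  ],
  spin=[0,0,0,0],
)

```text
time_s: 15.2
ee_pos: [0.5381, 0.0453, 0.077]
ee_rot: [0.0, 0.993, 0.117, 0.0]
force: [-1.4, -0.5, 11.0]
grip_width: 0.0089
```

```bash
python3 -c "
from h import *
from rig import ctrl
rep(ctrl.get_obs())"
```

```text
t 15.2 xyz mm [ 4.83  0.55 77.  ] F [-1.46 -0.19 10.95] ang 13.41 tq [0.04 0.39 0.02] w 0.0089 [0.000e+00 9.932e-01 1.168e-01 2.000e-04]
```

Emit:
move_arm(
  translation=[
    [0,0,0.001],
    [0,0,0],
    [0,0,0],
  ],
  spin=[0,0,0],
)

```text
time_s: 15.58
ee_pos: [0.5383, 0.0453, 0.0769]
ee_rot: [-0.0, 0.993, 0.117, 0.0]
force: [-4.1, 1.0, 22.3]
grip_width: 0.0088
```

```bash
python3 -c "
from h import *
from rig import ctrl
rep(ctrl.get_obs())"
```

```text
t 15.57 xyz mm [ 5.04  0.56 76.93] F [-3.79  1.92 22.33] ang 13.41 tq [-0.01  1.01  0.02] w 0.0088 [-0.000e+00  9.932e-01  1.168e-01  4.000e-04]
```

The force jumps from 11 to 22 N while z stays at 77 mm, so the holder is on the stop ledges. I check that it is stable.

Emit:
move_arm(
  translation=[
    [0,0,0],
    [0,0,0],
    [0,0,0],
    [0,0,0],
    [0,0,0],
    [0,0,0],
    [0,0,0],
    [0,0,0],
  ],
  spin=[0,0,0,0,0,0,0,0],
)

```text
time_s: 16.58
ee_pos: [0.5383, 0.0453, 0.0769]
ee_rot: [0.0, 0.993, 0.117, 0.0]
force: [-4.0, -0.2, 21.8]
grip_width: 0.0089
```

Run:
```python
from h import *
from rig import ctrl
f=ctrl.grab_frame("top");g=ctrl.grab_frame("side");o=ctrl.get_obs();rep(o)
im=np.zeros((420,800,3),np.uint8)
im[:400,:640]=f["pixels"];cv2.imwrite("pics/t5.png",im[:400,:640])
cv2.imwrite("pics/s5.png",cv2.resize(g["pixels"][130:290,150:410],(780,480),interpolation=cv2.INTER_CUBIC))
V=world(g)[150:250,180:300].reshape(-1,3);q=np.c_[(V[:,:2]-O)@ex,(V[:,:2]-O)@ey,V[:,2]]*1000
m=(abs(q[:,1])<48)&(q[:,0]>-8)&(q[:,0]<14)
for z in range(66,116,8):
    t=q[m&(q[:,2]>=z)&(q[:,2]<z+8)]
    if len(t):print(z,len(t),t.min(0).round(1),t.max(0).round(1),np.median(t,0).round(1))
```

```text
t 16.68 xyz mm [ 5.    0.54 76.93] F [-3.74  2.04 21.85] ang 13.41 tq [0.01 0.97 0.02] w 0.0088 [0.000e+00 9.932e-01 1.167e-01 4.000e-04]
66 62 [ -7.4 -44.8  66. ] [ 5.  40.1 73.8] [ -0.1 -11.9  69.5]
74 46 [ -7.5 -43.1  74.4] [ 8.  44.2 81.8] [  0.1 -15.9  79. ]
82 49 [ -8.  -44.9  82.1] [ 8.4 42.4 89.3] [ -0.1 -18.8  85.8]
90 53 [ -7.9 -43.2  90.3] [ 9.  41.3 97.9] [ -0.  -19.4  93.9]
98 60 [ -7.6 -43.1  98.1] [ 14.    3.9 106. ] [  1.4 -21.8 103.2]
106 54 [ -7.1 -42.7 106. ] [ 13.8  12.9 113.9] [  6.8  -9.9 108.1]
114 21 [ -7.8 -14.2 114.5] [ 13.9  11.6 121.4] [ 11.   -4.2 119.4]
```

View pics/s5.png

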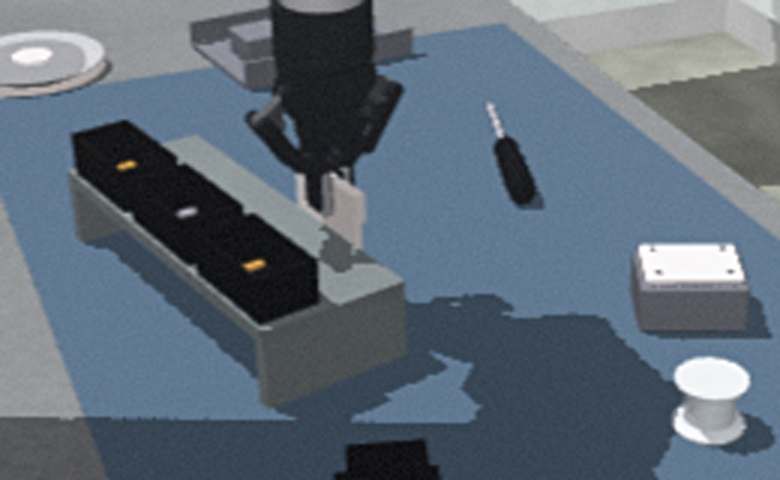

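The holder (about (330,205) in the view) is seated upright at the shelf edge, with its top near 107 mm as expected. The driver, housing and spool are untouched, and the reading is stable at 22 N. I hand in.

```bash
python3 -c "
from h import *
from rig import ctrl
print(ctrl.sign_off());rep(ctrl.get_obs())"
```

```text
the job is handed in; nothing more can be done
None
the job is handed in; nothing more can be done
```

I took the holder from its stand, laid its back flush on the shelf edge above the pocket, slid it behind the lip and pressed it home. I handed the job in at about 16.7 s, still gripping and pressing; no verdict is reported.

**Flush contact:** the push against the shelf edge reached about 6.8 N. The back measured at about 0 mm from the edge, and the holder was centred within about 1 mm.

**Last checks before hand-in:**
- **Depth:** the TCP stopped at 76.9 mm, which puts the underside at about 17 mm, the height of the stop ledges. This was worked out from the grasp, because neither camera could see the clip or the pocket.
- **Force:** it rose from 4.4 to 11 N as the clip compressed. It then jumped to 22 N with no further travel and stayed steady for over a second.
- **Alignment:** the tool heading is 13.41° against 13.44° for the shelf.
- **Bystanders:** the housing, spool and screwdriver looked undisturbed in the last side picture.

**Small disagreements:**
- The back touched the edge about 0.6 mm farther in than measured, within the calibration error.
- The jaws read 8.9 mm on the 10 mm bar.
- A sideways force of about 4 N remained at the end.

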